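Brace a paint tin and unscrew its cap

ROBOT

A 6-joint arm with a two-finger parallel gripper is mounted at the origin on the work surface. World frame = base frame: x ahead of the robot, y to its left, z up, the work surface at z = 0. Lengths are in m, angles in rad, forces in N, time in s.
With the tool pointing down it reaches from about 0.4 to 0.825 m from the base axis. Payload 7 kg.
Tool frame: the origin (TCP) lies at the very end of the fingers, on their centre line; the grasp point (between the pads) lies 19 mm behind it (arm.pinch_z is the z of the grasp point in the tool frame, in m); z points along the fingers, y is the direction in which the jaws open and shut (so a half turn about z gives the same grasp; the last joint's range is limited). The gripper opens to 88 mm and grips with 3 to 60 N. Pads are 19 mm wide; open, the fingers measure 130 mm over their backs; the gripper's body (78 mm by 193 mm) begins 47 mm behind the grasp point.
Start: joints at [1.542, 0.359, 0.012, 0, -1.224, -0.288], TCP at [0.21, 0.641, 0.227] pointing down, gripper open.
Joint ranges: [-3.07, 3.07], [-1.43, 2.12], [-1.02, 1.25], [-3.03, 1.67], [-3.05, -0], [-3.03, 3.03]. Speed limits (rad/s): [2.39, 2.39, 3.01, 3.14, 3.14, 3.14].

INTERFACE

Orientations are given as [roll, pitch, yaw] about the fixed x, y, z axes, in that order (R = Rz(yaw) Ry(pitch) Rx(roll)).
In Python, from station import arm gives the robot as it stands.
- The arm moves only by the tool drive_tool, never from a script. Its argument "targets" is a list of rows, each a list of 6 numbers: the shift along the world's x, y, z in units of 0.04 m (1.0 is 0.04 m), then the turn, a rotation vector about the world's x, y, z in units of 6 degrees (1.0 is 6 degrees). In form: [[x, y, z, wx, wy, wz], ...]. A call has 1 to 5 rows; each row shifts and turns the commanded pose from where the row before left it; what a row does not reach is not made up. A row lasts 1/8 s, in which the tool goes at most 62.5 mm and 10.7 degrees, less where a joint would pass 70% of its speed; a pose out of reach is approached as far as the arm can. A call with a number of a shift or a turn outside -1 to 1 is refused whole. A call with a gripper value outside its range is refused whole. "claw" is the opening, from 0 (shut) to 1 (fully open), set as the call begins (left out, the last holds). The fingers move at their own pace and stop on an object; "newtons" is the grip in N (left out, the last holds). Time passes only in rows, so rows that do not move let the fingers close. It gives the time, the measured TCP pose, the force and the opening at its end, in the units of the state.
- arm.get_state(): the state, without advancing time (a new reading comes with each control period).
- arm.grab_frame(name): name is "scene" or "top"; returns (picture, depth): 420x560x3 uint8, red, green, blue; 420x560 float32, m along the optical axis (not along the pixel's ray), 0 where there is no reading.
- arm.get_calibration(name): a dict with "mtx" (3x3 intrinsics, pixels), "dist_coeffs" ([k1, k2, p1, p2, k3] as OpenCV has them; the pictures are not rectified), "origin" and "rotation" of the camera in the world. Camera axes: x right, y up, looking along -z (the intrinsics and any distortion apply to the point x, -y, -z); pixel columns grow to the right and rows downward; lengths in m; the calibration is good to about 2 mm. A picture is of the moment at which its call begins. get_calibration takes no time and is no camera call.
- arm.job_done(): hands the job in, once; it reports no verdict.
Trained networks look in the newest picture that a camera, given by its name, has taken for a name from the list of things; names that differ only in an ending like _2 or _b are one class to them, and where a whole thing is asked for, a point or a joint stands for the part that bears it (a point fixed in the world has none). Each returns a list of dicts, best first, with "score" (0 to 1); they miss things now and then, are a little off and sometimes report something else, mostly with a low value. They report only what shows in the picture. A call takes as long as a camera call. They do not tell look-alikes from the thing itself.
- arm.search_frame(target, camera): "point" ([x, y, z] in m, in the coordinates of the camera as it stood for that picture, good to about 4 mm: the middle of the surface that is visible of it).
- arm.cut_out(target, camera): "pixels" (420x560 bool, what is visible of it).
- arm.landmark_of(target, camera): "point" ([x, y, z] in m, in the coordinates of the camera as it stood for that picture, good to about 4 mm: a listed point, or the origin of a listed thing).
The state is a dict: "t": time; "q": joint angles; "qd": joint speeds; "joint_efforts": joint torques, N m; "eef_pos": TCP position; "ee_rot": TCP orientation; "force": force on the tool from outside, world axes, zero at the start; "moment": the same for the moment, N m; "width": finger opening in m.
Only numpy, scipy, OpenCV 4.12 (cv2) and the standard library are available. Lean on these libraries where they do the work, as an engineer would, in place of code of your own. Each camera call takes 0.05 s, during which the arm holds its last target. There are 200 camera calls.

TASK

The rectangular paint tin's cap is too tight to undo with the tin standing free: slide the tin, still closed, upright and fully home into the pocket of the bracing block, then unscrew its cap anticlockwise until the threads let go. Lift the cap straight up and finish while still holding it level over the neck, its lower edge about 2 cm above the neck's rim and touching nothing else, with the tin still home in the block. Leave everything else on the bench alone.

Things in the scene. Friction and masses are not known exactly. Their poses are not given: they have to be found in the camera images.
- tin_center (a point): Centre of the rectangular metal paint tin that stands upright with a black screw cap on top: 47.5 mm above its underside, 47.5 mm below its flat shoulder. Body 84 mm (x) by 56 mm (y), 95 mm high, 0.3 to 0.55 kg, the same either way round. x along the long side, z up. It can be lifted by its sides or by the closed cap, which carries it without turning.
- tin: The same tin; origin at the centre of its underside. In the middle of its shoulder stands a threaded neck, 25 mm across (36 mm over the threads), its rim 21 mm above the shoulder. Off the bracing block, the tin turns along with its cap.
- cap_center (a point): Centre of the tin's round black screw cap, 46 mm across and 24 mm high (12 mm above its lower edge). Closed, it lies 62.5 mm above the tin's centre, its lower edge 3 mm above the shoulder. z up through its top; at the start its x axis is turned 0 to 0.2 rad anticlockwise (from above) from the tin's x axis.
- cap: The same cap; origin at the centre of its lower edge. Tight quick thread (about 0.2 N m of friction; it stays where it is let go). Turned anticlockwise it rises 2 mm; when its x axis is 1.0 to 1.1 rad from the tin's x axis the threads let go, and from 1.15 to 2.3 rad it lifts straight off. Beyond that, and clockwise, it meets a stop.
- holder_mouth (a point): Centre of the mouth of the pocket in the bracing block, level with the block's top. Grey block fixed to the bench, 124 (x) by 96 (y) by 45 mm high; pocket 86.5 (x) by 58.5 (y) mm, 38 mm deep, its mouth chamfered 3 mm; x along the long side, z up. With the tin fully home the tin's centre is 9.5 mm above this point and the tin can turn only about 0.03 rad.
- tape_roll: Bystander, leave alone: roll of masking tape lying flat, 80 mm across, 24 mm high, to the right near the robot; origin under its middle
- mixing_cup: Bystander, leave alone: open cup, 100 mm high, 90 mm across the rim, in the far row; origin under its middle
- round_tin: Bystander, leave alone: round tin, 84 mm across, 100 mm high, in the far row; origin under its middle
- jar: Bystander, leave alone: round jar, 64 mm across, 85 mm high, in the far row; origin under its middle
- putty_knife: Bystander, leave alone: putty knife, 190 mm long, lying flat between the tin and the bracing block; origin under its middle
- sanding_block: Bystander, leave alone: cork sanding block 110 x 60 x 32 mm, lying to the left near the robot; origin under its middle
- hardener_bottle: Bystander, leave alone: slim round bottle, 52 mm across, 140 mm high, far left; origin under its middle
There are look-alikes about, which are no part of the job. Of the things that look like the cap, the larger one is meant. What is shaped like the tin but purple is not meant.

How it is judged:
On the way, in this order (a step that is already met when the one before it is completed fails the run):
1. the closed tin is fully home in the bracing block's pocket (horizontal distance between tin_center and holder_mouth below 0.006 m and z of tin_center in the frame of holder_mouth below 0.0135 m and angle between the x axis of tin_center and the x axis of holder_mouth, either way round below 0.09 rad and angle between tin_center's own z axis and vertical below 0.06 rad and angle between the x axis of cap_center and the x axis of tin_center, either way round below 0.6 rad and z of cap_center in the frame of tin_center below 0.067 m), for 0.2 s.
2. the cap is unscrewed on the neck of the braced tin (horizontal distance between tin_center and holder_mouth below 0.006 m and z of tin_center in the frame of holder_mouth below 0.0135 m and angle between the x axis of tin_center and the x axis of holder_mouth, either way round below 0.09 rad and angle between tin_center's own z axis and vertical below 0.06 rad and angle between the x axis of cap_center and the x axis of tin_center, either way round above 0.75 rad and z of cap_center in the frame of tin_center below 0.0705 m), for 0.04 s.
At the end, for the whole second after the job is handed in: The gripper holds the cap, level within 0.2 rad, centred within 15 mm over the tin, its lower edge 5 to 40 mm above the neck's rim, still, and free of the tin; the tin, untouched by the robot, is upright and fully home in the pocket (within 4 mm of the floor, 6 mm and 0.09 rad of its place) (horizontal distance between tin_center and holder_mouth below 0.006 m and z of tin_center in the frame of holder_mouth below 0.0135 m and angle between the x axis of tin_center and the x axis of holder_mouth, either way round below 0.09 rad and angle between tin_center's own z axis and vertical below 0.06 rad and z of cap_center in the frame of tin_center between 0.0855 and 0.1205 m and horizontal distance between cap_center and tin_center below 0.015 m and angle between cap_center's own z axis and vertical below 0.2 rad and contact force between the fingers and cap above 1 N and contact force between each of cap, the arm, the fingers and tin below 0.05 N and linear speed of cap below 0.03 m/s); the arm keeps its last pose, push and grip.
It fails at once if the tin is tipped over (angle between tin_center's own z axis and vertical above 0.5 rad).
It fails at once if something else on the bench is pushed away (over 30 mm) (distance of any of tape_roll, mixing_cup, round_tin, jar, putty_knife, sanding_block, hardener_bottle from where it was at the start of the episode above 0.03 m).
It also fails if it takes over 51 s, if anything falls off the work surface, if the arm or the gripper's body presses on something with over 40 N, if the wrist force passes 120 N, or if a joint passes its speed limit or range.

## Working session

There is one attempt and no reset: what is moved stays moved. The work goes in short steps, Python scripts to look and compute and a tool call to move; the robot and the scene stay as the last step left them, time stands still between calls to the robot, and variables do not carry over. Pictures are saved under pics/ and viewed, about 8 in all and at most 12, crops included, and the job is handed in when it is done.

Besides the shell and the picture viewer there is one more tool, called as name(argument=value, ...), one argument or row to a line, values as JSON. drive_tool: Moves the arm, as the interface text tells. Shifts and turns lie within -1 to 1; 1 stands for 0.04 m of shift or 6 degrees of turn. Its arguments: {"type":"object","properties":{"targets":{"type":"array"},"claw":{"type":"number"},"newtons":{"type":"number"}},"required":["targets"]}

```bash
mkdir -p pics
cat > h.py <<'E'
from station import arm
import numpy as np, cv2
def cal(n):
    c=arm.get_calibration(n); return np.array(c["mtx"]),np.array(c["dist_coeffs"]),np.array(c["origin"]),np.array(c["rotation"])
def w(p,n):
    K,d,o,R=cal(n); return o+R@np.array(p)
def proj(P,n):
    K,d,o,R=cal(n); q=(np.atleast_2d(P)-o)@R; q=q*[1,-1,-1]
    return cv2.projectPoints(q.reshape(-1,1,3),np.zeros(3),np.zeros(3),K,d)[0].reshape(-1,2)
def cloud(depth,n):
    K,d,o,R=cal(n); h,wd=depth.shape
    uv=np.stack(np.meshgrid(np.arange(wd),np.arange(h)),-1).reshape(-1,1,2).astype(np.float32)
    xy=cv2.undistortPoints(uv,K,d).reshape(h,wd,2)
    q=np.dstack([xy*depth[...,None],depth])*[1,-1,-1]
    return q@R.T+o
def save(n,name):
    im,de=arm.grab_frame(n); cv2.imwrite(f"pics/{name}.png",cv2.cvtColor(im,cv2.COLOR_RGB2BGR)); return im,de
E
python3 - <<'E'
from h import *
np.set_printoptions(precision=4,suppress=True)
ims=[]
for n in ("scene","top"):
    im,de=save(n,n+"0"); print(n,cal(n)[2]); np.save(f"/tmp/{n}.npy",de)
    for t in ("tin_center","cap_center","holder_mouth"):
        for r in arm.landmark_of(t,n)[:4]: print(t,round(r["score"],2),w(r["point"],n),proj(w(r["point"],n),n)[0].round())
    for t in ("putty_knife",):
        for r in arm.landmark_of(t,n)[:2]: print(t,round(r["score"],2),w(r["point"],n))
s=arm.get_state();print(s["t"],s["eef_pos"],s["ee_rot"],s["width"],arm.pinch_z)
E
```

```text
scene [1.2907 0.5013 0.7459]
tin_center 0.82 [-0.7138 -1.5032 -1.2586] [-174.  664.]
tin_center 0.72 [-0.5091 -1.2985 -1.0539] [-174.  664.]
cap_center 0.61 [-0.6401 -1.4295 -1.1849] [-174.  664.]
holder_mouth 0.91 [-1.5676 -2.357  -2.1124] [-174.  664.]
holder_mouth 0.43 [-0.7786 -1.5681 -1.3234] [-174.  664.]
putty_knife 0.87 [-1.2224 -2.0118 -1.7672]
top [ 0.4202 -0.021   1.6091]
tin_center 0.94 [2.8194 2.3782 4.0083] [-257.  751.]
tin_center 0.68 [2.8253 2.3841 4.0142] [-257.  751.]
cap_center 0.53 [2.746  2.3048 3.9348] [-257.  751.]
cap_center 0.43 [2.8925 2.4513 4.0813] [-257.  751.]
holder_mouth 0.7 [2.8646 2.4234 4.0534] [-257.  751.]
putty_knife 0.59 [2.9174 2.4762 4.1062]
0.5 [0.2103 0.6414 0.2265] [ 3.1416  0.     -0.3167] 0.08790627967860143 -0.0188
```

View pics/scene0.png

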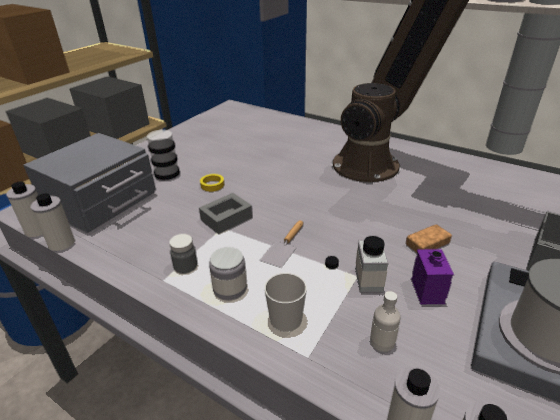

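View pics/top0.png

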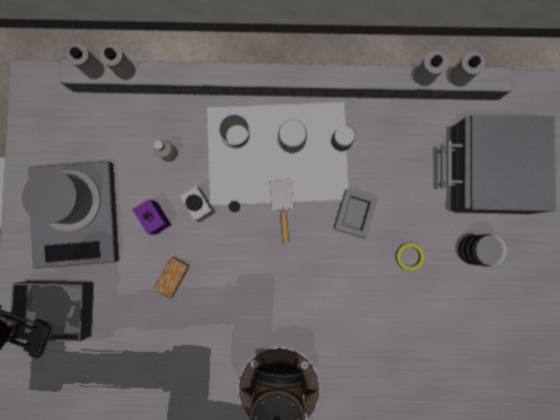

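The scene view shows the grey tin at about (372,265), its cap at (373,245), the block at (226,212) and the purple decoy at (432,275). In the top view the tin is at (196,203), the block at (356,213), the knife at (284,210) and a small loose cap at (234,206). The calibration's rotation looks like roll, pitch, yaw rather than a matrix, so I'll fix my helper.

```bash
sed -i 's/^import numpy.*/&\nfrom scipy.spatial.transform import Rotation as Ro/; s/np.array(c\["rotation"\])$/(lambda r: r if r.shape==(3,3) else Ro.from_euler("xyz",r).as_matrix())(np.array(c["rotation"]))/' h.py
cat >> h.py <<'E'
def rect(P,lo,hi,c,r):
    m=(P[...,2]>lo)&(P[...,2]<hi)&(np.hypot(P[...,0]-c[0],P[...,1]-c[1])<r)
    Q=P[m][:,:2]; b=cv2.minAreaRect((Q*1000).astype(np.float32)); return len(Q),b,np.median(P[m][:,2])
E
python3 - <<'E'
from h import *
np.set_printoptions(precision=4,suppress=True)
for n in ("scene","top"):
    print(n, arm.get_calibration(n)["rotation"])
    im,de=arm.grab_frame(n); np.save(f"/tmp/{n}.npy",de)
    for t in ("tin_center","cap_center","holder_mouth","putty_knife"):
        for r in arm.landmark_of(t,n)[:4]: print(t,round(r["score"],2),w(r["point"],n),proj(w(r["point"],n),n)[0].round())
    P=cloud(de,n)
    for uv in ((196,203),(356,213),(300,240)) if n=="top" else ((373,245),(226,212),(340,220)): print(uv,P[uv[1],uv[0]])
E
```

```text
scene [0.9551 0.0236 2.1623]
tin_center 0.97 [0.5346 0.2492 0.0456] [370. 265.]
tin_center 0.76 [0.4993 0.3794 0.0491] [429. 276.]
cap_center 0.6 [0.5371 0.248  0.1118] [372. 245.]
cap_center 0.45 [0.5358 0.1508 0.0091] [333. 262.]
holder_mouth 0.65 [ 0.5202 -0.2152  0.0454] [225. 206.]
putty_knife 0.62 [ 0.5217  0.0077 -0.0026] [289. 244.]
(373, 245) [0.549  0.254  0.1214]
(226, 212) [ 0.4999 -0.2323  0.0039]
(340, 220) [ 0.3472  0.0772 -0.001 ]
top [ 0.0681  0.0053 -1.55  ]
tin_center 0.96 [0.494  0.3792 0.0526] [152. 216.]
tin_center 0.63 [0.5333 0.2469 0.0476] [198. 204.]
cap_center 0.64 [0.5326 0.1451 0.0111] [234. 206.]
cap_center 0.62 [0.5309 0.2483 0.1077] [194. 203.]
holder_mouth 0.82 [ 0.5198 -0.2136  0.0474] [355. 212.]
putty_knife 0.59 [ 0.521  -0.0021  0.003 ] [283. 211.]
(196, 203) [0.531  0.2397 0.1195]
(356, 213) [ 0.5192 -0.2218  0.0054]
(300, 240) [ 0.4349 -0.0555 -0.0032]
```

```bash
python3 - <<'E'
from h import *
np.set_printoptions(precision=4,suppress=True)
for n in ("top","scene"):
    de=np.load(f"/tmp/{n}.npy"); P=cloud(de,n)
    for nm,lo,hi,c,r in (("tin",.085,.104,(.533,.248),.06),("tinbody",.02,.104,(.533,.248),.07),("cap",.113,.13,(.535,.248),.05),("block",.037,.053,(.52,-.215),.09),("floor",.001,.02,(.52,-.218),.04),("purple",.085,.15,(.497,.379),.06)):
        k,b,z=rect(P,lo,hi,c,r); print(n,nm,k,np.round(b[0],1),np.round(b[1],1),round(b[2],1),round(z,4))
        m=(P[...,2]>lo)&(P[...,2]<hi)&(np.hypot(P[...,0]-c[0],P[...,1]-c[1])<r)
        # corner points to world
        print('   ',cv2.boxPoints(b).round(0).tolist())
E
python3 - <<'E'
import cv2
import sys; sys.path.insert(0,'.')
a=cv2.imread('pics/top0.png')
x=cv2.resize(a[170:240,120:220],(800,560),interpolation=cv2.INTER_CUBIC)
y=cv2.resize(a[180:245,320:395],(690,600),interpolation=cv2.INTER_CUBIC)
h=300
o=cv2.hconcat([cv2.resize(x,(428,h)),cv2.resize(y,(345,h))]);
b=cv2.imread('pics/scene0.png')
o2=cv2.hconcat([cv2.resize(b[225:305,320:434],(428,h)),cv2.resize(b[185:240,190:253],(345,h))])
cv2.imwrite('pics/crop.png',cv2.vconcat([o,o2]))
E
```

```text
top tin 371 [532.7 248.3] [85.8 57.9] 32.7 0.0942
    [[481.0, 249.0], [512.0, 201.0], [584.0, 247.0], [553.0, 296.0]]
top tinbody 487 [532.4 248.1] [86.4 57.9] 32.7 0.0926
    [[480.0, 249.0], [512.0, 200.0], [584.0, 247.0], [553.0, 296.0]]
top cap 222 [533.  247.3] [44.9 45. ] 18.5 0.1215
    [[505.0, 262.0], [519.0, 219.0], [561.0, 233.0], [547.0, 276.0]]
top block 802 [ 516.4 -217.5] [ 97.  124.5] 74.1 0.0445
    [[443.0, -247.0], [563.0, -281.0], [590.0, -188.0], [470.0, -154.0]]
top floor 428 [ 519.6 -219.9] [55.6 77.3] 73.6 0.0069
    [[475.0, -236.0], [549.0, -257.0], [564.0, -204.0], [490.0, -182.0]]
top purple 612 [491.8 379.9] [87.1 59. ] 33.6 0.0945
    [[439.0, 380.0], [472.0, 331.0], [544.0, 380.0], [512.0, 429.0]]
scene tin 398 [536.6 250.9] [89.1 57.2] 32.8 0.0932
    [[484.0, 251.0], [515.0, 203.0], [590.0, 251.0], [559.0, 299.0]]
scene tinbody 1056 [537.  250.9] [89.8 57.5] 32.6 0.0722
    [[484.0, 251.0], [515.0, 203.0], [590.0, 251.0], [559.0, 299.0]]
scene cap 245 [536.8 251.1] [45.8 45.9] 78.8 0.1207
    [[510.0, 233.0], [555.0, 224.0], [564.0, 269.0], [519.0, 278.0]]
scene block 554 [ 520.4 -214.2] [102.2 127.1] 73.0 0.042
    [[445.0, -245.0], [566.0, -282.0], [596.0, -184.0], [475.0, -147.0]]
scene floor 109 [ 511.4 -234.4] [24.  61.3] 76.4 0.0079
    [[479.0, -239.0], [538.0, -253.0], [544.0, -230.0], [484.0, -216.0]]
scene purple 760 [495.2 381.3] [89.  59.7] 34.2 0.0939
    [[442.0, 381.0], [475.0, 332.0], [549.0, 382.0], [515.0, 431.0]]
```

View pics/crop.png

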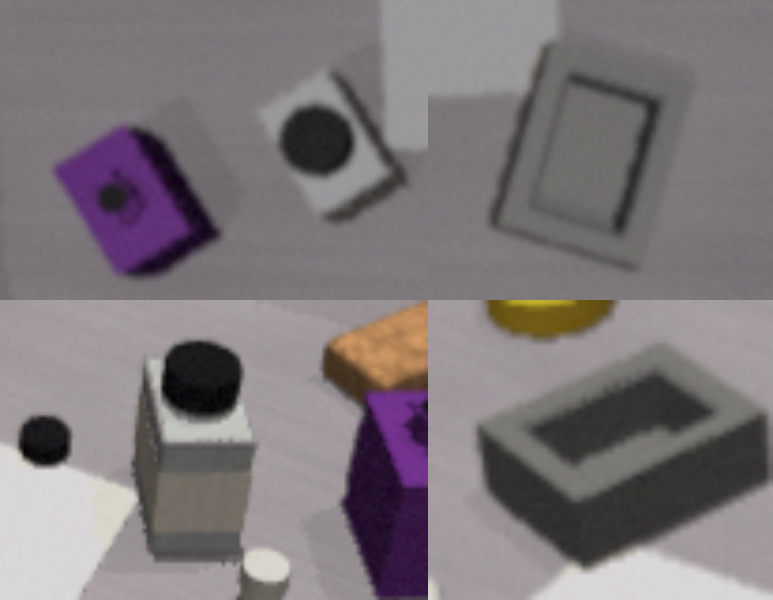

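The crop confirms the geometry. The tin is at about (0.534, 0.249) with its long side at +32.7°, and the block is at about (0.518, -0.216) with its long side at -16.2°. I'll grip the tin by its cap with the wrist near neutral, approaching first.

drive_tool(
  targets=[
    [0.8, -0.98, 0, 0, 0, -0.8],
    [0.8, -0.98, 0, 0, 0, -0.8],
    [0.8, -0.98, 0, 0, 0, -0.8],
    [0.8, -0.98, 0, 0, 0, -0.8],
    [0.8, -0.98, 0, 0, 0, -0.8],
  ],
  claw=0.85,
)

```text
t: 1.62
eef_pos: [0.3711, 0.4441, 0.2268]
ee_rot: [-3.141, 0.0, -0.738]
force: [0.5, 0.5, -0.1]
width: 0.0744
```

drive_tool(
  targets=[
    [0.8, -0.98, 0, 0, 0, -0.8],
    [0.8, -0.98, 0, 0, 0, -0.8],
    [0.8, -0.98, 0, 0, 0, -0.8],
    [0.8, -0.98, 0, 0, 0, -0.8],
    [0.8, -0.98, 0, 0, 0, -0.8],
  ],
)

```text
t: 2.25
eef_pos: [0.5312, 0.2481, 0.2269]
ee_rot: [-3.141, 0.0, -1.157]
force: [0.4, 0.8, -0.7]
width: 0.0749
```

drive_tool(
  targets=[
    [0.08, 0.02, -0.85, 0, 0, 0],
    [0, 0, -0.85, 0, 0, 0],
    [0, 0, -0.85, 0, 0, 0],
    [0, 0, -0.4, 0, 0, 0],
    [0, 0, -0.23, 0, 0, 0],
  ],
)

```text
t: 2.88
eef_pos: [0.5336, 0.2503, 0.099]
ee_rot: [3.141, -0.0, -1.154]
force: [-0.2, 0.4, 1.2]
width: 0.0746
```

drive_tool(
  targets=[
    [0, 0, 0, 0, 0, 0],
    [0, 0, 0, 0, 0, 0],
    [0, 0, 0, 0, 0, 0],
    [0, 0, 0, 0, 0, 0],
    [0, 0, 0, 0, 0, 0],
  ],
  claw=0.3,
  newtons=50,
)

```text
t: 3.5
eef_pos: [0.5343, 0.2508, 0.1002]
ee_rot: [-3.139, 0.0, -1.154]
force: [2.2, 1.4, 3.2]
width: 0.0459
```

drive_tool(
  targets=[
    [0, 0, 0.3, 0, 0, 0],
    [0, 0, 0.6, 0, 0, 0],
    [0, 0, 0.6, 0, 0, 0],
    [0, 0, 0.5, 0, 0, 0],
    [0, 0, 0, 0, 0, 0],
  ],
)

```text
t: 4.12
eef_pos: [0.5337, 0.2504, 0.1808]
ee_rot: [-3.14, 0.001, -1.155]
force: [-0.8, 0.2, -3.9]
width: 0.0451
```

drive_tool(
  targets=[
    [-0.03, -0.6, 0, 0, 0, -0.6],
    [-0.03, -0.95, 0, 0, 0, -0.7],
    [-0.03, -0.95, 0, 0, 0, -0.7],
    [-0.03, -0.95, 0, 0, 0, -0.7],
    [-0.03, -0.95, 0, 0, 0, -0.7],
  ],
)

```text
t: 4.75
eef_pos: [0.526, 0.072, 0.1781]
ee_rot: [3.139, -0.001, -1.515]
force: [0.8, 0.4, -3.9]
width: 0.045
```

drive_tool(
  targets=[
    [-0.03, -0.95, 0, 0, 0, -0.7],
    [-0.03, -0.95, 0, 0, 0, -0.7],
    [-0.03, -0.95, 0, 0, 0, -0.7],
    [-0.03, -0.95, 0, 0, 0, -0.7],
    [-0.03, -0.95, 0, 0, 0, -0.7],
  ],
)

```text
t: 5.38
eef_pos: [0.5198, -0.1176, 0.1781]
ee_rot: [3.139, -0.001, -1.881]
force: [0.5, 0.9, -3.3]
width: 0.0452
```

drive_tool(
  targets=[
    [-0.03, -0.95, 0, 0, 0, -0.7],
    [-0.03, -0.95, 0, 0, 0, -0.55],
    [0, -0.6, 0, 0, 0, 0],
    [0, 0, 0, 0, 0, 0],
    [0, 0, 0, 0, 0, 0],
  ],
)

```text
t: 6.0
eef_pos: [0.518, -0.2158, 0.1784]
ee_rot: [3.14, -0.0, -2.01]
force: [-0.1, -0.4, -3.6]
width: 0.0455
```

Run:
```python
from h import *
np.set_printoptions(precision=4,suppress=True)
s=arm.get_state(); print(s["eef_pos"],s["ee_rot"],s["q"])
for n in ("scene","top"):
    im,de=save(n,n+"1"); np.save(f"/tmp/{n}1.npy",de); P=cloud(de,n)
    for t in ("tin_center","cap_center","holder_mouth"):
        for r in arm.landmark_of(t,n)[:3]: print(n,t,round(r["score"],2),w(r["point"],n))
    c=s["eef_pos"]
    k,b,z=rect(P,.08,.172,c,.065); print(n,k,np.round(b[0],1),np.round(b[1],1),round(b[2],1),cv2.boxPoints(b).round(0).tolist())
    k,b,z=rect(P,.155,.185,c,.065); print(n,k,np.round(b[0],1),np.round(b[1],1),round(b[2],1),z)
a=cv2.imread('pics/scene1.png')[120:260,140:320]; b=cv2.imread('pics/top1.png')[165:255,300:410]
cv2.imwrite('pics/c1.png',cv2.hconcat([cv2.resize(a,(420,330)),cv2.resize(b,(380,330))]))
```

```text
[ 0.518  -0.2158  0.1784] [ 3.1398 -0.0003 -2.0095] [-0.0463  0.2109 -0.3095 -0.0005 -1.0522 -0.3922]
scene tin_center 0.93 [0.4983 0.3829 0.0497]
scene tin_center 0.6 [ 0.5161 -0.2191  0.1275]
scene cap_center 0.6 [ 0.5198 -0.2165  0.1858]
scene cap_center 0.58 [0.5339 0.1472 0.0117]
scene cap_center 0.47 [ 0.7501  0.1442 -0.0036]
scene holder_mouth 0.69 [ 0.5229 -0.2165  0.0433]
scene 1097 [ 518.5 -213. ] [63.3 87.9] 73.3 [[467.0, -231.0], [552.0, -256.0], [570.0, -195.0], [486.0, -170.0]]
scene 389 [ 517.7 -214.2] [59.3 87.2] 72.5 0.17020489311124964
top tin_center 0.62 [0.4931 0.3779 0.0479]
top cap_center 0.51 [0.5341 0.1452 0.0134]
top 0 [0. 0.] [0. 0.] 0.0 [[0.0, 0.0], [0.0, 0.0], [0.0, 0.0], [0.0, 0.0]]
top 0 [0. 0.] [0. 0.] 0.0 nan
  return _methods._mean(a, axis=axis, dtype=dtype,
  ret = ret.dtype.type(ret / rcount)
```

View pics/c1.png

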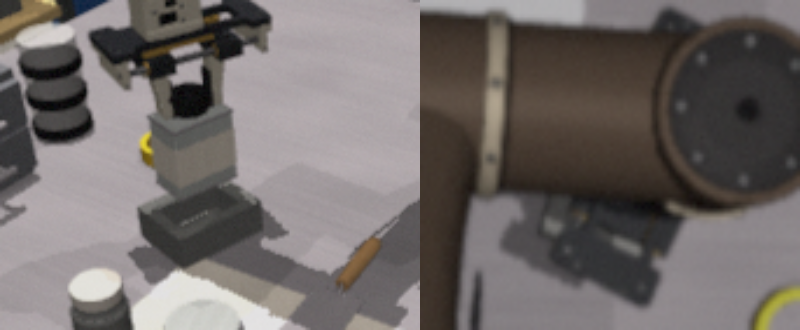

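drive_tool(
  targets=[
    [0, 0, -0.3, 0, 0, 0],
    [0, 0, -0.3, 0, 0, 0],
    [0, 0, -0.1, 0, 0, 0],
    [0, 0, 0, 0, 0, 0],
  ],
)

```text
t: 6.9
eef_pos: [0.5188, -0.2158, 0.1507]
ee_rot: [3.14, -0.001, -2.008]
force: [-0.4, -0.4, -3.2]
width: 0.0454
```

```bash
cat > walls.py <<'E'
from h import *
np.set_printoptions(precision=2,suppress=True)
s=arm.get_state(); print(np.array(s["eef_pos"]),s["ee_rot"],s["force"])
off=s["eef_pos"][2]-.1002
D=[arm.grab_frame("scene")[1] for _ in range(3)]
P=np.median([cloud(d,"scene") for d in D],0)*1000
a=np.radians(-16.5); u=np.array([np.cos(a),np.sin(a)]); v=np.array([-u[1],u[0]]); c=np.array([518,-216])
U=(P[...,:2]-c)@u; V=(P[...,:2]-c)@v; Z=P[...,2]
for nm,hu,hv,z0,z1 in (("block",62,48,8,38),("tin",42,28,off*1000+max(8,48-off*1000),off*1000+88)):
    z=(Z>z0)&(Z<z1)
    for d,A,h,B,g in (("u",U,hu,V,hv),("v",V,hv,U,hu)):
        for sg in (1,-1):
            m=z&(abs(sg*A-h)<7)&(abs(B)<g-6)
            if m.sum()>40:
                k=np.polyfit(B[m],A[m],1); r=A[m]-np.polyval(k,B[m]); m2=abs(r)<4; k=np.polyfit(B[m][m2],A[m][m2],1)
                print(nm,d,sg,m.sum(),"centre offset",k[1]-sg*h,"slope deg",np.degrees(np.arctan(k[0])),"sd",r.std())
E
python3 walls.py
```

```text
[ 0.52 -0.22  0.15] [ 3.14 -0.   -2.01] [-0.44 -0.35 -3.17]
block u 1 124 centre offset 1.5279363777529724 slope deg -0.6882531660903468 sd 0.6478648248223408
block v 1 275 centre offset 1.825488812076685 slope deg 1.0539354049693983 sd 1.1200336007556706
tin u 1 185 centre offset 0.4283341579383517 slope deg -0.704921577079847 sd 0.6299589902136111
tin v 1 518 centre offset 0.1221458500435979 slope deg 0.4336679485752631 sd 1.1303846021129198
```

drive_tool(
  targets=[
    [0.04, 0.03, 0, 0, 0, 0.05],
    [0, 0, -0.15, 0, 0, 0],
    [0, 0, -0.15, 0, 0, 0],
    [0, 0, -0.1, 0, 0, 0],
  ],
)

```text
t: 7.55
eef_pos: [0.5204, -0.2146, 0.1347]
ee_rot: [3.141, -0.0, -2.003]
force: [-0.7, -0.1, -3.1]
width: 0.0449
```

drive_tool(
  targets=[
    [0, 0, -0.15, 0, 0, 0],
    [0, 0, -0.15, 0, 0, 0],
    [0, 0, -0.15, 0, 0, 0],
    [0, 0, -0.15, 0, 0, 0],
  ],
)

```text
t: 8.05
eef_pos: [0.5207, -0.2146, 0.1109]
ee_rot: [3.141, -0.0, -2.003]
force: [0.3, -0.2, -3.2]
width: 0.0456
```

drive_tool(
  targets=[
    [0, 0, -0.06, 0, 0, 0],
    [0, 0, -0.04, 0, 0, 0],
    [0, 0, -0.03, 0, 0, 0],
    [0, 0, 0, 0, 0, 0],
  ],
)

```text
t: 8.55
eef_pos: [0.5213, -0.2148, 0.107]
ee_rot: [-3.14, 0.0, -2.002]
force: [0.2, -0.4, 3.4]
width: 0.0453
```

The tin is seated: z matches the floor height and the load has gone onto the floor. Next is the unscrewing, rising a little with each turn.

drive_tool(
  targets=[
    [0, 0, 0, 0, 0, 0],
    [0, 0, 0.005, 0, 0, 0.8],
    [0, 0, 0.005, 0, 0, 0.8],
    [0, 0, 0.005, 0, 0, 0.8],
    [0, 0, 0.005, 0, 0, 0.8],
  ],
  newtons=58,
)

```text
t: 9.18
eef_pos: [0.5207, -0.2149, 0.1073]
ee_rot: [-3.141, -0.0, -1.665]
force: [-0.6, -1.6, 2.0]
width: 0.0449
```

```bash
python3 walls.py; python3 -c "
from h import *
s=arm.get_state();print(s['moment'],s['q'],s['eef_pos'])"
```

```text
[ 0.52 -0.21  0.11] [-3.14 -0.   -1.67] [-0.59 -1.57  1.97]
block u 1 117 centre offset 1.4396428714519303 slope deg -0.8090463864431093 sd 0.6019866137606535
block v 1 274 centre offset 1.9270325013330876 slope deg 0.7242339012197384 sd 1.0597288789893493
tin u 1 108 centre offset 2.0944677851302274 slope deg -2.727562946152064 sd 0.7695231105254987
tin v 1 281 centre offset 1.9389951082444377 slope deg 2.5426686958473512 sd 1.1009583500523001
[-0.1663176   0.53303337  0.10190488] [-4.35710151e-02  2.84001979e-01 -3.94555551e-01  4.06396946e-04
 -8.91828379e-01 -5.46877391e-02] [ 0.52081279 -0.21480858  0.10733255]
```

drive_tool(
  targets=[
    [0, 0, 0.005, 0, 0, 0.9],
    [0, 0, 0.005, 0, 0, 0.9],
    [0, 0, 0.005, 0, 0, 0.9],
    [0, 0, 0.005, 0, 0, 0.9],
    [0, 0, 0.005, 0, 0, 0.9],
  ],
)

```text
t: 9.95
eef_pos: [0.5207, -0.2148, 0.1083]
ee_rot: [-3.141, -0.0, -1.196]
force: [-1.8, 0.9, 5.1]
width: 0.0449
```

drive_tool(
  targets=[
    [0, 0, 0.005, 0, 0, 0.9],
    [0, 0, 0.005, 0, 0, 0.9],
    [0, 0, 0, 0, 0, 0.9],
    [0, 0, 0, 0, 0, 0.9],
    [0, 0, 0, 0, 0, 0.9],
  ],
)

```text
t: 10.58
eef_pos: [0.5201, -0.2147, 0.1086]
ee_rot: [3.141, 0.001, -0.724]
force: [-4.1, -0.5, 7.5]
width: 0.0449
```

drive_tool(
  targets=[
    [0, 0, 0, 0, 0, 0.9],
    [0, 0, 0, 0, 0, 0.3],
    [0, 0, 0, 0, 0, 0],
    [0, 0, 0, 0, 0, 0],
  ],
)

```text
t: 11.08
eef_pos: [0.5199, -0.2148, 0.1086]
ee_rot: [3.141, 0.001, -0.602]
force: [-4.1, -0.3, 6.6]
width: 0.0454
```

```bash
python3 walls.py; python3 -c "
from h import *
s=arm.get_state();print(s['moment'],s['q'],s['eef_pos'])"
```

```text
[ 0.52 -0.21  0.11] [ 3.14  0.   -0.6 ] [-4.11 -0.3   6.56]
block u 1 113 centre offset 1.5067261058698378 slope deg -0.868825208437807 sd 0.5961197765178551
block v 1 271 centre offset 1.8734747904254405 slope deg 0.9744888668656724 sd 1.1818352551910822
tin u 1 111 centre offset 2.4155559973394958 slope deg -2.4121897620927193 sd 0.7231679333198827
tin v 1 295 centre offset 2.045189866508668 slope deg 2.4658684698302658 sd 1.076339718164108
[-0.0576411   1.46349078 -0.02263977] [-4.36441497e-02  2.82137403e-01 -3.93606765e-01  1.90883750e-04
 -8.96130045e-01  1.01247982e+00] [ 0.51995211 -0.21474651  0.10863041]
```

drive_tool(
  targets=[
    [0, 0, 0.05, 0, 0, 0],
    [0, 0, 0.05, 0, 0, 0],
    [0, 0, 0, 0, 0, 0],
  ],
)

```text
t: 11.6
eef_pos: [0.5206, -0.2146, 0.1123]
ee_rot: [3.142, 0.0, -0.6]
force: [-1.9, -1.0, -0.3]
width: 0.0454
```

Force is about zero, so the cap is free and the tin stays put. I'll continue straight up.

drive_tool(
  targets=[
    [0, 0, 0.15, 0, 0, 0],
    [0, 0, 0.25, 0, 0, 0],
    [0, 0, 0.25, 0, 0, 0],
    [0, 0, 0.17, 0, 0, 0],
    [0, 0, 0, 0, 0, 0],
  ],
)

```text
t: 12.22
eef_pos: [0.5212, -0.2146, 0.1461]
ee_rot: [-3.141, -0.001, -0.599]
force: [0.4, 0.3, -0.4]
width: 0.0454
```

drive_tool(
  targets=[
    [0, 0, 0, 0, 0, 0],
    [0, 0, 0, 0, 0, 0],
    [0, 0, 0, 0, 0, 0],
  ],
)

```text
t: 12.6
eef_pos: [0.5205, -0.2146, 0.1448]
ee_rot: [3.141, 0.001, -0.6]
force: [0.2, 0.8, -1.0]
width: 0.0453
```

```bash
python3 - <<'E'
from h import *
np.set_printoptions(precision=4,suppress=True)
im,de=save("scene","end"); P=cloud(de,"scene")
for lo,hi in ((.09,.106),(.129,.148)):
    k,b,z=rect(P,lo,hi,(.519,-.215),.06); print(k,np.round(b[0],1),np.round(b[1],1),round(b[2],1),round(z,4))
cv2.imwrite('pics/cend.png',cv2.resize(cv2.imread('pics/end.png')[130:250,150:310],(800,600)))
for r in arm.landmark_of("cap_center","scene")[:3]: print(round(r["score"],2),w(r["point"],"scene"))
E
python3 walls.py
```

```text
329 [ 521.1 -214.1] [62.3 86.7] 74.1 0.099
19 [ 544.6 -198.5] [13.5 47.8] 2.8 0.1457
0.74 [0.5359 0.1476 0.0088]
0.55 [ 0.7413 -0.0186 -0.002 ]
0.43 [ 0.525  -0.2111  0.155 ]
[ 0.52 -0.21  0.14] [ 3.14  0.   -0.6 ] [ 0.18 -0.57 -0.02]
block u 1 117 centre offset 1.5150391914267942 slope deg -0.7519147477642684 sd 0.6964551159035153
block v 1 275 centre offset 1.8630257797292344 slope deg 0.8389248506912773 sd 1.1104450930229532
tin u 1 136 centre offset 1.472402403140748 slope deg -1.123514214741129 sd 2.385231019365321
tin v 1 341 centre offset 2.59787196225507 slope deg 1.5252571800666488 sd 2.3390141800495416
```

View pics/cend.png

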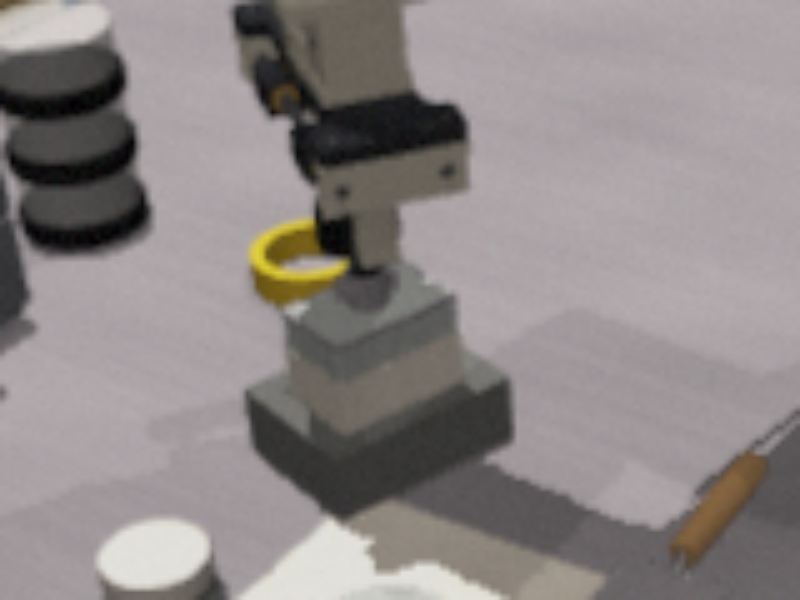

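The last picture shows the tin seated in the block at (380,400), the bare neck at (365,290), and the cap held in the jaws above it. I'm handing the job in.

```bash
python3 -c "
from station import arm
print(arm.get_state()['width']); arm.job_done()"
```

```text
0.045251229095564234
the job is handed in; nothing more can be done
```

I handed the job in at about 13 s of robot time. The tin is in the block and the gripper is holding its cap over the neck. `job_done()` reports no verdict, so the checks below are my own.

**What I did:** I gripped the tin by its closed cap, carried it across and turned it 49° to line up with the block. I compared wall positions in the depth images, shifted about 2 mm, and lowered it until the floor took its weight. Then I unscrewed the cap 1.40 rad anticlockwise and lifted it straight up.

**Final checks:**
- **Cap:** it was still in the jaws (opening 45 mm). By tool height its lower edge is about 2 cm above the rim, and the network put its centre at 0.155 m, as expected. The outside force is about zero and the neck shows bare.
- **Tin:** it sits in the block within about 1 mm of centre and about 1° of straight. It had turned about 1.9° against the pocket during unscrewing.
- **Less certain:** the shoulder height read 0.099 m against the expected 0.102 m. The final wall fit was noisier than the earlier ones, with a spread of about 2.4 mm. The top camera could not see the tin because the arm was in the way. I did not measure the other items again; their network positions were not compared with the start.

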